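Stand the gauge housing on the test bay's sprung pile and shut the gate

ROBOT

A 7-joint arm with a two-finger parallel gripper is mounted at the origin on the work surface. World frame = base frame: x ahead of the robot, y to its left, z up, the work surface at z = 0. Lengths are in m, angles in rad, forces in N, time in s.
With the tool pointing down it reaches from about 0.4 to 0.9 m from the base axis. Payload 5.5 kg.
Tool frame: the origin (TCP) lies between the finger pads; the fingertips stand ahead of it and the grasp point (between the pads) lies 11 mm behind it (manip.tcp_to_tips is the z of the fingertips in the tool frame, in m); z points along the fingers, y is the line along which they close (so a half turn about z gives the same grasp; the last joint's range is limited). The gripper opens to 85 mm and grips with 20 to 120 N. Pads are 22 mm wide; open, the fingers measure 114 mm over their backs; the gripper's body (76 mm by 85 mm) begins 54 mm behind the grasp point. The pads swing forward as they close: fully open they stand 13 mm farther back than shut.
Start: joints at [-1.076, 0.501, -0.427, 1.55, 0.221, 1.138, -0.21], TCP at [0.149, 0.633, 0.239] pointing down, gripper open.
Joint ranges: [-2.88, 2.88], [-0.31, 2.03], [-1.54, 1.56], [0.2, 2.42], [-1.41, 4.55], [0.19, 2.02], [-2.57, 2.57]. Speed limits (rad/s): [2.57, 2.57, 3.14, 3.14, 3.14, 3.14, 3.14].

INTERFACE

Orientations are given as a rotation vector (axis times angle).
In Python, from plant import manip gives the robot as it stands.
- The arm moves only by the tool carry_out, never from a script. Its argument "steps" is a list of rows, each an object of numbers: "jaw": the finger opening in cm, from 0 to 8.54; "tx", "ty", "tz": the shift along the world's x, y, z in cm; "twist": the turn about the world's z in rad. A call has 1 to 5 rows; each row shifts and turns the commanded pose from where the row before left it; what a row does not reach is not made up. A row lasts 1/8 s, in which the tool goes at most 62.5 mm and 10.7 degrees, less where a joint would pass 70% of its speed; a pose out of reach is approached as far as the arm can. A call is refused whole if a number of a shift passes 6.25 or a number of a turn 0.188, either way. A call with a gripper value outside its range is refused whole. The fingers move at their own pace and stop on an object; "squeeze" is the grip in N (left out, the last holds). Time passes only in rows, so rows that do not move let the fingers close. It gives the time, the measured TCP pose, the force, the opening and the grip force at its end, in the units of the state.
- manip.state(): the state, without advancing time (a new reading comes with each control period).
- manip.camera(name): name is "scene" or "top"; returns a dict with "pixels" (420x560x3 uint8, blue, green, red), "depth" (420x560 float32, m along the optical axis (not along the pixel's ray), 0 where there is no reading), "fx", "fy", "cx", "cy" (pixels), "eye" and "rotation" of the camera in the world. Camera axes: x right, y down, z forward; pixel columns grow to the right and rows downward; lengths in m; the calibration is good to about 2 mm. A picture is of the moment at which its call begins.
- manip.hand_in(): hands the job in; it is judged then, once.
The state is a dict: "t": time; "joints": joint angles; "qvel": joint speeds; "joint_torque": joint torques, N m; "position": TCP position; "ee_rot": TCP orientation; "contact_force": force on the tool from outside, world axes, zero at the start; "wrist_torque": the same for the moment, N m; "finger_gap": opening from 0.0 (shut) to 1.0 (fully open); "grasp_force": force on a finger pad.
Only numpy, scipy, OpenCV 4.12 (cv2) and the standard library are available. Lean on these libraries where they do the work, as an engineer would, in place of code of your own. Each camera call takes 0.05 s, during which the arm holds its last target. There are 200 camera calls.

TASK

Pick up the aluminium gauge housing and lower it gently onto the middle of the pile of boards in the test bay, square with the bay and its long sides along the pile's long sides, until you feel the pile take some of its weight; only then let go, without dropping it or ramming the pile. Once it stands there by itself, swing the mesh gate fully shut, and leave the valve, the regulator and the two bushings where they are.

Things in the scene. Friction and masses are not known exactly. Their poses are not given: they have to be found in the camera images.
- housing_block (a point): Loose aluminium gauge housing, 0.35 to 0.7 kg: flange 120 (x) by 100 (y) by 12 mm, on it a drum 86 mm across, 34 mm high, on that a square block 40 by 40 mm, 46 mm high, to grip it by. This point is the block's centre: 69 mm above the flange's underside, 23 mm above the drum's top, 23 mm below the block's top. The block's faces look along the housing's x and y; z is up.
- bay: The fixed test bay. Origin: centre of its dark floor plate, at counter height; z up. The plate is 230 (x) by 300 (y) by 10 mm. A mesh fence 60 mm high stands along y = -135 mm, with 62 mm posts at its ends; two yellow posts 16 mm thick and 100 mm high stand at y = +135 mm, x = -100 (hinge) and +100 mm (latch). The x sides are open.
- pile_foot (a point): The point at counter height under the middle of the pile of plywood and black rubber boards (same place and axes as the bay's origin). The pile is 150 mm along x, 130 mm along y, its top flat and level. The top's height differs every time, 45 to 95 mm above the counter, and is not reported. The pile is sprung: it sinks 1 mm for each 2.5 N and hits its stop at about 25 N.
- gate (a joint): The mesh gate on the vertical hinge at the bay's x = -100, y = +135 mm. Radians: 0 is fully shut (stop; it then lies along the bay's +x, across the +y end of the bay), growing as the free end swings out to the bay's +y; starts at 0.6 to 1.1, open stop 1.3. Panel 8 mm thick, 16 to 89 mm above the counter. Stiff hinge: 1 to 2 N at 130 mm from it moves the gate, which stays where left.
- gate_end (a point): The middle of the gate's free end, 184 mm from the hinge line, 52 mm above the counter, beside its red latch block. Its x axis points from the hinge to the free end; its y axis points out of the bay, from the face that is pushed to shut the gate.
- valve: Bystander: standing brass cylinder valve with a dark hand wheel, 102 mm high, 64 mm across the foot, a side outlet reaching 55 mm along its x. Origin: centre of its underside.
- regulator: Bystander: standing blue regulator, 72 mm across and 90 mm high, black knob on top, brass stub 60 mm along its y, gauge 46 mm along its x. Origin: centre of its underside.
- bushing_a: Bystander: black nylon bushing, 68 mm across, 50 mm high, 36 mm bore. Origin: centre of its underside.
- bushing_b: Bystander: the other black nylon bushing, the same size. Origin: centre of its underside.
Not all that is in view belongs to the job. Leave any green look-alike of the part that bears housing_block alone.

How it is judged:
On the way, in this order (a step that is already met when the one before it is completed fails the run):
1. the housing, still held in the fingers, bears on the pile (more than 1 N) within 30 mm of its middle (contact force between housing and bay above 1 N and contact force between the fingers and housing above 2 N and horizontal distance between housing_block and bay below 0.03 m), for 0.15 s.
2. the housing is let go and stands still on the pile, level, central and square (horizontal distance between housing_block and bay below 0.025 m and angle between the x axis of housing_block and the x axis of bay, either way round below 0.21 rad and angle between housing_block's own z axis and vertical below 0.06 rad and contact force between the fingers and housing below 0.05 N and contact force between housing and bay above 2 N and linear speed of housing below 0.02 m/s), for 0.2 s.
3. the gate is shut (value of joint gate below 0.06 rad), for 0.2 s.
At the end, for the whole second after the job is handed in: The gauge housing stands released and at rest on the pile, upright within 3.4 degrees, its block within 25 mm of the pile's middle, its x axis within 12 degrees of the bay's x axis (either way round), and the gate is shut to within 0.06 rad (horizontal distance between housing_block and bay below 0.025 m and angle between the x axis of housing_block and the x axis of bay, either way round below 0.21 rad and angle between housing_block's own z axis and vertical below 0.06 rad and contact force between housing and bay above 2 N and linear speed of housing below 0.02 m/s and value of joint gate below 0.06 rad); the robot touches nothing.
It fails at once if the housing is dropped or rammed onto the pile or the bay: more than 30 N between them (contact force between housing and bay above 30 N).
It fails at once if the valve is moved by more than 20 mm (distance of valve from where it was at the start of the episode above 0.02 m).
It fails at once if the regulator is moved by more than 20 mm (distance of regulator from where it was at the start of the episode above 0.02 m).
It fails at once if the bushing_a is moved by more than 20 mm (distance of bushing_a from where it was at the start of the episode above 0.02 m).
It fails at once if the bushing_b is moved by more than 20 mm (distance of bushing_b from where it was at the start of the episode above 0.02 m).
It also fails if it takes over 62 s, if anything falls off the work surface, if the arm or the gripper's body presses on something with over 40 N, if the wrist force passes 120 N, or if a joint passes its speed limit or range.

## Working session

There is one attempt and no reset: what is moved stays moved. The work goes in short steps, Python scripts to look and compute and a tool call to move; the robot and the scene stay as the last step left them, time stands still between calls to the robot, and variables do not carry over. Pictures are saved under pics/ and viewed, at most 10 in all, crops included, and the job is handed in when it is done.

Besides the shell and the picture viewer there is one more tool, called after "Request:" in YAML: its name, and indented under it one key for each argument. carry_out: Moves the arm, as the interface text tells. Its arguments: {"type":"object","properties":{"steps":{"type":"array"},"squeeze":{"type":"number"}},"required":["steps"]}

```bash
mkdir -p pics; cat > h.py <<'E'
import numpy as np, cv2
from plant import manip
def cam(n):
    c=manip.camera(n); return c
def pts(c):
    d=c["depth"]; v,u=np.mgrid[:d.shape[0],:d.shape[1]]
    P=np.stack([(u-c["cx"])/c["fx"]*d,(v-c["cy"])/c["fy"]*d,d],-1)
    W=P@np.array(c["rotation"]).T+np.array(c["eye"]); W[d==0]=np.nan
    return W
E
python3 - <<'E'
from h import *
for n in("top","scene"):
    c=cam(n); cv2.imwrite(f"pics/{n}0.png",c["pixels"]); np.savez(f"{n}0.npz",**c)
    print(n,np.array(c["eye"]).round(3),np.array(c["rotation"]).round(3).tolist(),c["fx"])
s=manip.state(); print({k:np.round(v,3).tolist() for k,v in s.items()}, manip.tcp_to_tips)
E
```

```text
top [0.452 0.12  1.055] [-2.155, 2.202, -0.118] 502.6149964464042
scene [1.26  0.419 0.638] [-1.363, -1.998, 1.026] 446.3874459080744
{'t': 0.1, 'joints': [-1.076, 0.502, -0.427, 1.551, 0.221, 1.138, -0.21], 'qvel': [-0.001, -0.0, -0.0, -0.002, -0.002, 0.0, 0.002], 'joint_torque': [-0.011, -57.081, -5.839, -28.174, 0.011, 0.006, -0.0], 'position': [0.149, 0.632, 0.238], 'ee_rot': [-0.363, -3.12, 0.003], 'contact_force': [0.592, -0.47, 0.273], 'wrist_torque': [0.019, -0.004, -0.028], 'grasp_force': 0.0, 'finger_gap': 0.998} 0.008
```

View pics/top0.png

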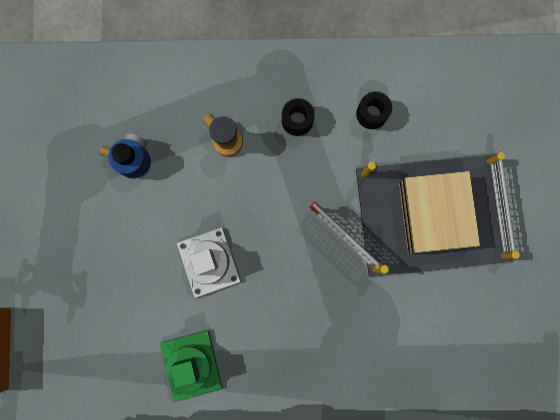

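View pics/scene0.png

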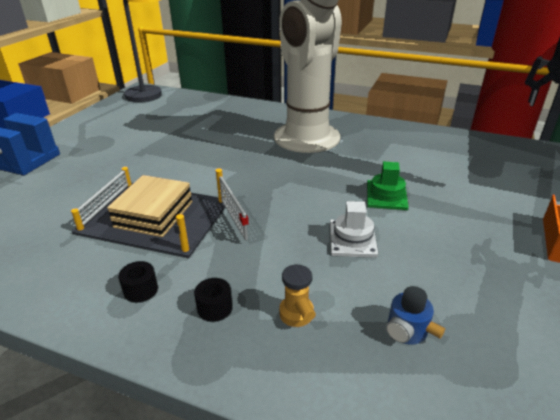

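The top view shows the housing (white) at about (205,262), with its green look-alike at (190,368). The pile is at (440,212), the gate hinge at (380,268) and the red free end at (314,208). The valve is at (225,135), the regulator at (128,157) and the bushings at (298,117) and (374,110).

```bash
sed -i 's/np.array(c\["rotation"\]).T/cv2.Rodrigues(np.array(c["rotation"],float))[0].T/' h.py; cat > m.py <<'E'
from h import *
c=dict(np.load("top0.npz")); W=pts(c); hsv=cv2.cvtColor(c["pixels"],cv2.COLOR_BGR2HSV)
def show(name,m,box):
    u0,v0,u1,v1=box; k=np.zeros(m.shape,bool); k[v0:v1,u0:u1]=1; m=m&k
    P=W[m]; r=cv2.minAreaRect((P[:,:2]*1000).astype(np.float32))
    print(name,len(P),"rect mm",np.round(r[0],1),np.round(r[1],1),round(r[2],1),"z",np.round(np.nanmedian(P[:,2]),4),"mean",np.nanmean(P,0).round(4))
    return P,r
Z=np.nan_to_num(W[...,2],nan=-1)
show("block top",(Z>.08)&(Z<.1),(170,225,245,300))
show("drum+",(Z>.035)&(Z<.055),(170,225,245,300))
show("flange",(Z>.006)&(Z<.10),(170,225,245,300))
zt=np.median(Z[190:240,420:465]); print("pile z",zt)
show("pile",abs(Z-zt)<.006,(395,165,485,260))
white=(hsv[...,1]<120)
for n,b in dict(pA=(360,155,380,180),pB=(370,258,392,280),pC=(490,148,508,168),pD=(500,245,522,265)).items():
    yel=(hsv[...,0]>15)&(hsv[...,0]<32)&(hsv[...,1]>150)
    zz=.092 if n in("pA","pB") else .054
    show(n,yel&(Z>zz),b)
red=((hsv[...,0]<8)|(hsv[...,0]>172))&(hsv[...,1]>130)
show("red",red&(Z>.02),(300,195,330,220))
for n,b in dict(valve=(195,105,250,160),reg=(95,130,155,185),ba=(275,92,320,140),bb=(350,85,398,135),green=(155,325,225,405)).items(): show(n,Z>.02,b)
E
python3 m.py
```

```text
block top 463 rect mm [464.8 271.2] [40.1 40.4] 17.3 z 0.0932 mean [0.4647 0.2707 0.0931]
drum+ 963 rect mm [465.8 271.4] [86.3 84.8] 27.9 z 0.0473 mean [0.4642 0.2675 0.047 ]
flange 2853 rect mm [465.4 274.4] [152.9 149.9] 89.9 z 0.0436 mean [0.4643 0.2671 0.0389]
pile z 0.06796668121823563
pile 4940 rect mm [ 554.4 -200.3] [150.2 132. ] 4.7 z 0.068 mean [ 0.5536 -0.1994  0.068 ]
pA 54 rect mm [641.7 -57.8] [13.6 14.7] 43.6 z 0.1007 mean [ 0.6412 -0.057   0.1001]
pB 59 rect mm [443.3 -73.9] [15.9 13.2] 88.6 z 0.1009 mean [ 0.4436 -0.0734  0.1005]
pC 51 rect mm [ 663.6 -325.6] [12.5 15.3] 0.2 z 0.062 mean [ 0.6635 -0.325   0.0616]
pD 56 rect mm [ 464.9 -342.9] [17.  12.5] 68.3 z 0.0623 mean [ 0.465  -0.3416  0.0616]
red 39 rect mm [565.6  50.9] [21.1 12.6] 45.7 z 0.0788 mean [0.5643 0.0532 0.0769]
valve 1023 rect mm [722.7 240.1] [85.2 59. ] 62.7 z 0.1009 mean [0.7168 0.2297 0.0772]
reg 1420 rect mm [688.2 438.4] [97.2 82.8] 76.3 z 0.0611 mean [0.6795 0.4227 0.0634]
ba 789 rect mm [762.4  79.7] [66.5 67.2] 85.4 z 0.0503 mean [0.7598 0.0804 0.0471]
bb 818 rect mm [774. -79.] [66.  68.1] 86.9 z 0.05 mean [ 0.7717 -0.0782  0.0465]
green 1683 rect mm [258.8 306.9] [86.  86.2] 0.7 z 0.0485 mean [0.2625 0.3031 0.0612]
```

```bash
python3 - <<'E'
exec(open("m.py").read().split("Z=np")[0])
Z=np.nan_to_num(W[...,2],nan=-1)
m=((Z>.007)).astype(np.uint8); k=np.zeros_like(m); k[220:305,168:248]=1; m=cv2.morphologyEx(m&k,cv2.MORPH_OPEN,np.ones((3,3)))
n,l,s,_=cv2.connectedComponentsWithStats(m); i=1+s[1:,4].argmax(); P=W[l==i]
P=P[(P[:,2]<.02)]
r=cv2.minAreaRect((P[:,:2]*1000).astype(np.float32)); print(r,np.median(P[:,2]))
h=[443.3,-73.9]
m=(Z>.07)&(Z<.095); P=W[200:275,305:375][m[200:275,305:375]]*1000; P=P[np.hypot(P[:,0]-443.3,P[:,1]+73.9)>20]
print(len(P),cv2.fitLine(P[:,:2].astype(np.float32),cv2.DIST_HUBER,0,.01,.01).ravel())
E
```

```text
((465.0331726074219, 271.67919921875), (120.33466339111328, 100.44253540039062), 17.97614097595215) 0.013305451216544695
393 [  0.70093983   0.7132204  517.68915      2.1451375 ]
```

Request:
carry_out:
  steps:
    - {"tx": 3.16, "ty": -3.61, "twist": 0.108, "jaw": 8.5}
    - {"tx": 3.16, "ty": -3.61, "twist": 0.108}
    - {"tx": 3.16, "ty": -3.61, "twist": 0.108}
    - {"tx": 3.16, "ty": -3.61, "twist": 0.108}
    - {"tx": 3.16, "ty": -3.61, "twist": 0.108}

```text
schema error: expected keys jaw, tx, ty, tz, twist
```

Request:
carry_out:
  steps:
    - {"tx": 3.16, "ty": -3.61}
    - {"tx": 3.16, "ty": -3.61}
    - {"tx": 3.16, "ty": -3.61}
    - {"tx": 3.16, "ty": -3.61}
    - {"tx": 3.16, "ty": -3.61}

```text
schema error: expected keys jaw, tx, ty, tz, twist
```

Request:
carry_out:
  steps:
    - {"tx": 0}
    - {"tx": 0}

```text
schema error: expected keys jaw, tx, ty, tz, twist
```

Request:
carry_out:
  steps:
    - {"tx": 3.16, "ty": -3.61, "tz": 0, "twist": 0.108, "jaw": 8.5}
    - {"tx": 3.16, "ty": -3.61, "tz": 0, "twist": 0.108, "jaw": 8.5}
    - {"tx": 3.16, "ty": -3.61, "tz": 0, "twist": 0.108, "jaw": 8.5}
    - {"tx": 3.16, "ty": -3.61, "tz": 0, "twist": 0.108, "jaw": 8.5}
    - {"tx": 3.16, "ty": -3.61, "tz": 0, "twist": 0.108, "jaw": 8.5}

```text
t: 0.72
position: [0.3081, 0.4505, 0.239]
ee_rot: [0.488, -3.103, 0.001]
contact_force: [1.3, -0.1, -0.0]
finger_gap: 0.993
grasp_force: 0.0
```

Request:
carry_out:
  steps:
    - {"tx": 3.16, "ty": -3.61, "tz": 0, "twist": 0, "jaw": 8.5}
    - {"tx": 3.16, "ty": -3.61, "tz": 0, "twist": 0, "jaw": 8.5}
    - {"tx": 3.16, "ty": -3.61, "tz": 0, "twist": 0, "jaw": 8.5}
    - {"tx": 3.16, "ty": -3.61, "tz": 0, "twist": 0, "jaw": 8.5}
    - {"tx": 3.16, "ty": -3.61, "tz": 0, "twist": 0, "jaw": 8.5}

```text
t: 1.35
position: [0.4659, 0.2702, 0.2391]
ee_rot: [0.482, -3.104, 0.0]
contact_force: [0.9, 0.9, 0.2]
finger_gap: 0.995
grasp_force: 0.0
```

Request:
carry_out:
  steps:
    - {"tx": 0, "ty": 0, "tz": 0, "twist": 0, "jaw": 8.5}
    - {"tx": 0, "ty": 0, "tz": 0, "twist": 0, "jaw": 8.5}

```text
t: 1.6
position: [0.4648, 0.2718, 0.239]
ee_rot: [0.482, -3.103, -0.0]
contact_force: [-0.5, 0.5, 0.2]
finger_gap: 1.0
grasp_force: 0.0
```

```bash
cat > st.py <<'E'
from h import *
def st():
    s=manip.state(); R=cv2.Rodrigues(np.array(s["ee_rot"],float))[0]
    print("t %.2f"%s["t"],"pos",np.round(np.array(s["position"])*1000,1),"yline deg",round(np.degrees(np.arctan2(R[1,1],R[0,1])),2),"tilt",round(np.degrees(np.arccos(-R[2,2])),2),"F",np.round(s["contact_force"],2),"gap",round(s["finger_gap"],3),"gf",round(s["grasp_force"],2),"j",np.round(s["joints"],2))
if __name__=="__main__": st()
E
python3 st.py
```

```text
t 1.60 pos [464.8 271.8 239. ] yline deg 107.64 tilt 0.06 F [-0.5   0.49  0.17] gap 1.0 gf 0.0 j [-0.25  0.29 -0.39  1.83  0.13  1.04  1.19]
```

Request:
carry_out:
  steps:
    - {"tx": 0, "ty": 0, "tz": -4.5, "twist": 0, "jaw": 8.5}
    - {"tx": 0, "ty": 0, "tz": -4.5, "twist": 0, "jaw": 8.5}
    - {"tx": 0, "ty": 0, "tz": -4, "twist": 0, "jaw": 8.5}
    - {"tx": 0, "ty": 0, "tz": -3, "twist": 0, "jaw": 8.5}
    - {"tx": 0, "ty": 0, "tz": -1.5, "twist": 0, "jaw": 8.5}

```text
t: 2.22
position: [0.4631, 0.2727, 0.0626]
ee_rot: [0.486, -3.101, 0.0]
contact_force: [-0.2, -0.0, 0.5]
finger_gap: 0.998
grasp_force: 0.0
```

Request:
carry_out:
  squeeze: 60
  steps:
    - {"tx": 0, "ty": 0, "tz": 0, "twist": 0, "jaw": 8.5}
    - {"tx": 0, "ty": 0, "tz": 0, "twist": 0, "jaw": 3}
    - {"tx": 0, "ty": 0, "tz": 0, "twist": 0, "jaw": 3}
    - {"tx": 0, "ty": 0, "tz": 0, "twist": 0, "jaw": 3}
    - {"tx": 0, "ty": 0, "tz": 0, "twist": 0, "jaw": 3}

```text
t: 2.85
position: [0.4661, 0.2718, 0.0655]
ee_rot: [-0.481, 3.103, 0.001]
contact_force: [-0.1, -1.3, 6.8]
finger_gap: 0.46
grasp_force: 60.0
```

Request:
carry_out:
  steps:
    - {"tx": 0, "ty": 0, "tz": 0, "twist": 0, "jaw": 3}
    - {"tx": 0, "ty": 0, "tz": 0, "twist": 0, "jaw": 3}
    - {"tx": 0, "ty": 0, "tz": 0, "twist": 0, "jaw": 3}
    - {"tx": 0, "ty": 0, "tz": 0, "twist": 0, "jaw": 3}

```text
t: 3.35
position: [0.4661, 0.2718, 0.0655]
ee_rot: [-0.481, 3.103, 0.001]
contact_force: [-0.4, -3.0, 6.4]
finger_gap: 0.459
grasp_force: 60.0
```

```bash
python3 st.py
```

```text
t 3.35 pos [466.1 271.8  65.5] yline deg 107.63 tilt 0.11 F [-0.37 -3.01  6.36] gap 0.459 gf 60.03 j [-0.32  0.54 -0.32  1.96  0.26  0.69  1.08]
```

Request:
carry_out:
  steps:
    - {"tx": 0, "ty": 0, "tz": 1, "twist": 0, "jaw": 3}
    - {"tx": 0, "ty": 0, "tz": 2, "twist": 0, "jaw": 3}
    - {"tx": 0, "ty": 0, "tz": 4, "twist": 0, "jaw": 3}
    - {"tx": 0, "ty": 0, "tz": 4, "twist": 0, "jaw": 3}
    - {"tx": 0, "ty": 0, "tz": 4, "twist": 0, "jaw": 3}

```text
t: 3.98
position: [0.4646, 0.2712, 0.2155]
ee_rot: [0.482, -3.103, 0.0]
contact_force: [1.1, 1.4, -4.7]
finger_gap: 0.46
grasp_force: 61.2
```

Request:
carry_out:
  steps:
    - {"tx": 0, "ty": 0, "tz": 0, "twist": 0, "jaw": 3}
    - {"tx": 0, "ty": 0, "tz": 0, "twist": 0, "jaw": 3}
    - {"tx": 0, "ty": 0, "tz": 0, "twist": 0, "jaw": 3}

```text
t: 4.35
position: [0.464, 0.2708, 0.2124]
ee_rot: [0.482, -3.101, 0.002]
contact_force: [0.6, -0.0, -3.4]
finger_gap: 0.461
grasp_force: 61.5
```

```bash
python3 st.py
```

```text
t 4.35 pos [464.  270.8 212.4] yline deg 107.66 tilt 0.21 F [ 0.6  -0.   -3.38] gap 0.461 gf 61.5 j [-0.26  0.33 -0.39  1.86  0.15  0.99  1.17]
```

Request:
carry_out:
  steps:
    - {"tx": 0.5, "ty": -2, "tz": 0, "twist": -0.025, "jaw": 3}
    - {"tx": 0.8, "ty": -4.2, "tz": 0, "twist": -0.025, "jaw": 3}
    - {"tx": 0.8, "ty": -4.2, "tz": 0, "twist": -0.025, "jaw": 3}
    - {"tx": 0.8, "ty": -4.2, "tz": 0, "twist": -0.025, "jaw": 3}
    - {"tx": 0.8, "ty": -4.2, "tz": 0, "twist": -0.025, "jaw": 3}

```text
t: 4.97
position: [0.5019, 0.0806, 0.2135]
ee_rot: [0.283, -3.127, 0.001]
contact_force: [0.8, 0.1, -3.9]
finger_gap: 0.459
grasp_force: 61.4
```

Request:
carry_out:
  steps:
    - {"tx": 0.8, "ty": -4.2, "tz": 0, "twist": -0.025, "jaw": 3}
    - {"tx": 0.8, "ty": -4.2, "tz": 0, "twist": -0.025, "jaw": 3}
    - {"tx": 0.8, "ty": -4.2, "tz": 0, "twist": -0.025, "jaw": 3}
    - {"tx": 0.8, "ty": -4.2, "tz": 0, "twist": -0.027, "jaw": 3}
    - {"tx": 0.8, "ty": -4.2, "tz": 0, "twist": 0, "jaw": 3}

```text
t: 5.6
position: [0.5412, -0.1291, 0.2134]
ee_rot: [0.124, -3.137, 0.0]
contact_force: [0.3, -0.2, -5.0]
finger_gap: 0.461
grasp_force: 61.4
```

Request:
carry_out:
  steps:
    - {"tx": 0.8, "ty": -4.2, "tz": 0, "twist": 0, "jaw": 3}
    - {"tx": 0.5, "ty": -3.1, "tz": 0, "twist": 0, "jaw": 3}
    - {"tx": 0, "ty": 0, "tz": 0, "twist": 0, "jaw": 3}
    - {"tx": 0, "ty": 0, "tz": 0, "twist": 0, "jaw": 3}
    - {"tx": 0, "ty": 0, "tz": 0, "twist": 0, "jaw": 3}

```text
t: 6.22
position: [0.555, -0.1981, 0.2139]
ee_rot: [0.13, -3.138, -0.001]
contact_force: [0.1, 0.3, -4.4]
finger_gap: 0.458
grasp_force: 61.8
```

```bash
python3 st.py; python3 - <<'E'
from h import *
for n in("top","scene"):
    c=cam(n); cv2.imwrite(f"pics/{n}1.png",c["pixels"]); W=pts(c)
    if n=="top":
        Z=np.nan_to_num(W[...,2]); print(W[200:225,425:450,2].mean()); cv2.imwrite("pics/top1c.png",cv2.resize(c["pixels"][130:300,290:540],None,fx=3,fy=3))
E
```

```text
t 6.22 pos [ 555.  -198.1  213.9] yline deg 94.74 tilt 0.07 F [ 0.09  0.27 -4.42] gap 0.458 gf 61.79 j [ 0.39  0.39 -0.12  1.74  0.05  1.01  1.91]
nan
```

View pics/scene1.png

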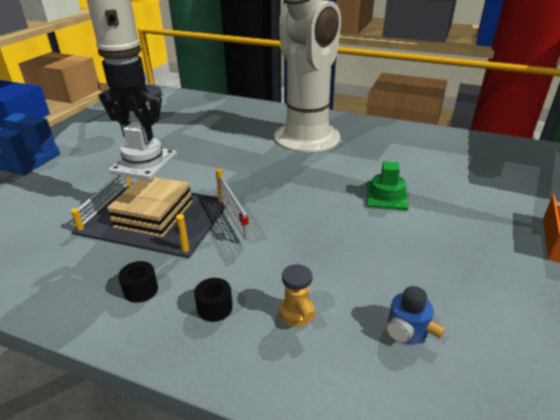

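The housing hangs level in the fingers over the bay, near (145,160). I'll lower it now.

Request:
carry_out:
  steps:
    - {"tx": 0, "ty": -0.2, "tz": -2, "twist": 0, "jaw": 3}
    - {"tx": 0, "ty": 0, "tz": -2, "twist": 0, "jaw": 3}
    - {"tx": 0, "ty": 0, "tz": -1.5, "twist": 0, "jaw": 3}
    - {"tx": 0, "ty": 0, "tz": -1, "twist": 0, "jaw": 3}
    - {"tx": 0, "ty": 0, "tz": -0.5, "twist": 0, "jaw": 3}

```text
t: 6.95
position: [0.5552, -0.2011, 0.1439]
ee_rot: [0.128, -3.139, -0.0]
contact_force: [0.2, -0.9, -4.3]
finger_gap: 0.461
grasp_force: 61.9
```

Request:
carry_out:
  steps:
    - {"tx": 0, "ty": 0, "tz": -0.2, "twist": 0, "jaw": 3}
    - {"tx": 0, "ty": 0, "tz": -0.2, "twist": 0, "jaw": 3}
    - {"tx": 0, "ty": 0, "tz": 0, "twist": 0, "jaw": 3}
    - {"tx": 0, "ty": 0, "tz": 0, "twist": 0, "jaw": 3}

```text
t: 7.45
position: [0.5554, -0.2015, 0.1406]
ee_rot: [-0.127, 3.139, -0.0]
contact_force: [-0.2, -0.3, -3.7]
finger_gap: 0.457
grasp_force: 61.9
```

```bash
python3 st.py
```

```text
t 7.45 pos [ 555.4 -201.5  140.6] yline deg 94.65 tilt 0.03 F [-0.24 -0.33 -3.7 ] gap 0.457 gf 61.88 j [ 0.39  0.48 -0.11  1.8   0.06  0.87  1.9 ]
```

Request:
carry_out:
  steps:
    - {"tx": 0, "ty": 0, "tz": -0.2, "twist": 0, "jaw": 3}
    - {"tx": 0, "ty": 0, "tz": -0.2, "twist": 0, "jaw": 3}
    - {"tx": 0, "ty": 0, "tz": -0.1, "twist": 0, "jaw": 3}
    - {"tx": 0, "ty": 0, "tz": 0, "twist": 0, "jaw": 3}

```text
t: 7.95
position: [0.5552, -0.2013, 0.1351]
ee_rot: [0.128, -3.139, -0.0]
contact_force: [0.6, -0.8, -4.3]
finger_gap: 0.462
grasp_force: 61.9
```

Request:
carry_out:
  steps:
    - {"tx": 0, "ty": 0, "tz": -0.1, "twist": 0, "jaw": 3}
    - {"tx": 0, "ty": 0, "tz": -0.1, "twist": 0, "jaw": 3}
    - {"tx": 0, "ty": 0, "tz": 0, "twist": 0, "jaw": 3}
    - {"tx": 0, "ty": 0, "tz": 0, "twist": 0, "jaw": 3}

```text
t: 8.45
position: [0.5553, -0.2014, 0.1333]
ee_rot: [0.128, -3.139, -0.0]
contact_force: [0.8, -1.0, -3.8]
finger_gap: 0.458
grasp_force: 61.9
```

```bash
python3 st.py
```

```text
t 8.45 pos [ 555.3 -201.4  133.3] yline deg 94.66 tilt 0.0 F [ 0.79 -0.96 -3.78] gap 0.458 gf 61.88 j [ 0.39  0.49 -0.11  1.8   0.07  0.86  1.9 ]
```

Request:
carry_out:
  steps:
    - {"tx": 0, "ty": 0, "tz": -0.1, "twist": 0, "jaw": 3}
    - {"tx": 0, "ty": 0, "tz": -0.1, "twist": 0, "jaw": 3}
    - {"tx": 0, "ty": 0, "tz": 0, "twist": 0, "jaw": 3}
    - {"tx": 0, "ty": 0, "tz": 0, "twist": 0, "jaw": 3}

```text
t: 8.95
position: [0.5554, -0.2014, 0.1315]
ee_rot: [-0.128, 3.139, -0.0]
contact_force: [-1.1, -0.5, -1.3]
finger_gap: 0.459
grasp_force: 62.2
```

Request:
carry_out:
  steps:
    - {"tx": 0, "ty": 0, "tz": -0.1, "twist": 0, "jaw": 3}
    - {"tx": 0, "ty": 0, "tz": 0, "twist": 0, "jaw": 3}
    - {"tx": 0, "ty": 0, "tz": 0, "twist": 0, "jaw": 3}

```text
t: 9.32
position: [0.5554, -0.2014, 0.1305]
ee_rot: [-0.128, 3.139, -0.0]
contact_force: [-1.7, 0.3, 2.4]
finger_gap: 0.458
grasp_force: 62.5
```

```bash
python3 st.py
```

```text
t 9.32 pos [ 555.4 -201.4  130.5] yline deg 94.65 tilt 0.01 F [-1.74  0.28  2.37] gap 0.458 gf 62.48 j [ 0.39  0.49 -0.11  1.8   0.07  0.85  1.9 ]
```

Request:
carry_out:
  steps:
    - {"tx": 0, "ty": 0, "tz": 0.05, "twist": 0, "jaw": 3}
    - {"tx": 0, "ty": 0, "tz": 0, "twist": 0, "jaw": 3}
    - {"tx": 0, "ty": 0, "tz": 0, "twist": 0, "jaw": 4.5}
    - {"tx": 0, "ty": 0, "tz": 0, "twist": 0, "jaw": 5.5}
    - {"tx": 0, "ty": 0, "tz": 0, "twist": 0, "jaw": 7}

```text
t: 9.95
position: [0.5554, -0.2013, 0.1308]
ee_rot: [-0.128, 3.139, 0.0]
contact_force: [-0.6, 0.6, -0.6]
finger_gap: 0.813
grasp_force: 0.0
```

Request:
carry_out:
  steps:
    - {"tx": 0, "ty": 0, "tz": 0, "twist": 0, "jaw": 8.5}
    - {"tx": 0, "ty": 0, "tz": 0, "twist": 0, "jaw": 8.5}
    - {"tx": 0, "ty": 0, "tz": 0, "twist": 0, "jaw": 8.5}
    - {"tx": 0, "ty": 0, "tz": 0, "twist": 0, "jaw": 8.5}

```text
t: 10.45
position: [0.5553, -0.2014, 0.1308]
ee_rot: [0.128, -3.139, 0.0]
contact_force: [0.3, -0.6, 0.9]
finger_gap: 0.994
grasp_force: 0.0
```

```bash
python3 st.py
```

```text
t 10.45 pos [ 555.3 -201.4  130.8] yline deg 94.65 tilt 0.0 F [ 0.32 -0.65  0.92] gap 0.994 gf 0.0 j [ 0.39  0.49 -0.11  1.8   0.07  0.85  1.9 ]
```

Request:
carry_out:
  steps:
    - {"tx": 0, "ty": 0, "tz": 1, "twist": 0, "jaw": 8.5}
    - {"tx": 0, "ty": 0, "tz": 2, "twist": 0, "jaw": 8.5}
    - {"tx": 0, "ty": 0, "tz": 3, "twist": 0, "jaw": 8.5}
    - {"tx": 0, "ty": 0, "tz": 4, "twist": 0, "jaw": 8.5}
    - {"tx": 0, "ty": 0, "tz": 0, "twist": 0, "jaw": 8.5}

```text
t: 11.08
position: [0.5579, -0.2022, 0.2354]
ee_rot: [-0.127, 3.132, -0.005]
contact_force: [0.6, -1.2, -1.1]
finger_gap: 0.996
grasp_force: 0.0
```

Request:
carry_out:
  steps:
    - {"tx": -0.8, "ty": 5.3, "tz": 0, "twist": 0, "jaw": 0}
    - {"tx": -0.8, "ty": 5.3, "tz": 0, "twist": 0, "jaw": 0}
    - {"tx": -0.8, "ty": 5.3, "tz": 0, "twist": 0, "jaw": 0}
    - {"tx": -0.8, "ty": 5.3, "tz": 0, "twist": 0, "jaw": 0}
    - {"tx": -0.8, "ty": 5.4, "tz": 0, "twist": 0, "jaw": 0}

```text
t: 11.7
position: [0.5145, 0.0661, 0.2306]
ee_rot: [0.127, -3.139, 0.0]
contact_force: [0.7, 0.6, 0.5]
finger_gap: -0.002
grasp_force: 0.0
```

Request:
carry_out:
  steps:
    - {"tx": 0, "ty": 0, "tz": 0, "twist": 0, "jaw": 0}
    - {"tx": 0, "ty": 0, "tz": 0, "twist": 0, "jaw": 0}

```text
t: 11.95
position: [0.5151, 0.0642, 0.2305]
ee_rot: [0.128, -3.138, 0.001]
contact_force: [0.3, -0.5, -0.2]
finger_gap: 0.002
grasp_force: 0.0
```

```bash
python3 st.py; python3 - <<'E'
from h import *
c=cam("top"); W=pts(c)*1000; cv2.imwrite("pics/top2c.png",cv2.resize(c["pixels"][130:300,290:540],None,fx=3,fy=3))
Z=np.nan_to_num(W[...,2])
for lo,hi in((148,168),(103,120)):
    m=(Z>lo)&(Z<hi); m[:165]=0; m[260:]=0; m[:,:395]=0; m[:,490:]=0
    P=W[m]; print(len(P),cv2.minAreaRect(P[:,:2].astype(np.float32)),np.median(P[:,2]))
E
```

```text
t 11.95 pos [515.1  64.2 230.5] yline deg 94.68 tilt 0.05 F [ 0.33 -0.47 -0.17] gap 0.002 gf 0.0 j [ 0.04  0.26 -0.25  1.89  0.08  1.    1.41]
526 ((553.952392578125, -200.44349670410156), (40.13663101196289, 41.171844482421875), 5.375028610229492) 158.36377322454382
969 ((553.9955444335938, -200.15036010742188), (84.57066345214844, 84.83873748779297), 54.22910690307617) 112.36073353553122
```

View pics/top2c.png

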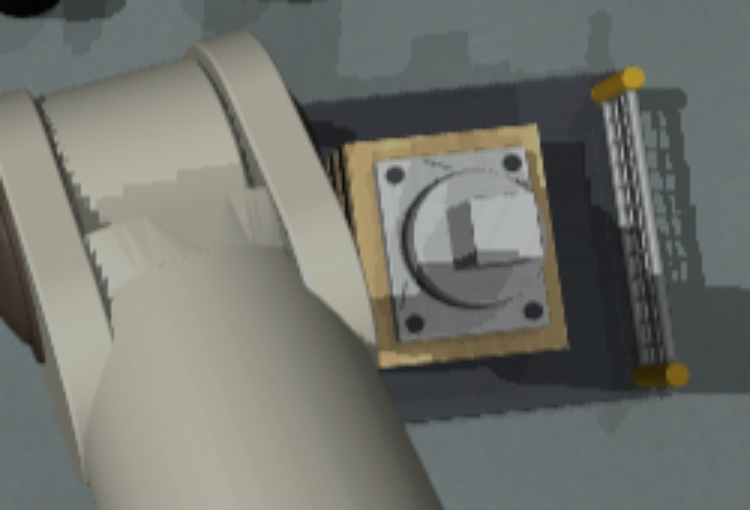

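The crop shows the housing standing square on the pile, with its block at about (505,230). It measures within 1 mm of the pile's middle. Next is the gate.

Request:
carry_out:
  steps:
    - {"tx": 0, "ty": 0, "tz": -4, "twist": 0, "jaw": 0}
    - {"tx": 0, "ty": 0, "tz": -4, "twist": 0, "jaw": 0}
    - {"tx": 0, "ty": 0, "tz": -4, "twist": 0, "jaw": 0}
    - {"tx": 0, "ty": 0, "tz": -3, "twist": 0, "jaw": 0}
    - {"tx": 0, "ty": 0, "tz": -1.5, "twist": 0, "jaw": 0}

```text
t: 12.62
position: [0.5144, 0.0625, 0.064]
ee_rot: [0.123, -3.136, 0.002]
contact_force: [-0.2, 0.4, 0.8]
finger_gap: -0.004
grasp_force: 0.0
```

Request:
carry_out:
  steps:
    - {"tx": 0.9, "ty": -0.8, "tz": 0, "twist": 0, "jaw": 0}
    - {"tx": 0.9, "ty": -0.8, "tz": 0, "twist": 0, "jaw": 0}
    - {"tx": 0.7, "ty": -0.6, "tz": 0, "twist": 0, "jaw": 0}
    - {"tx": 0.7, "ty": -0.6, "tz": 0, "twist": 0, "jaw": 0}
    - {"tx": 0.7, "ty": -0.6, "tz": 0, "twist": 0, "jaw": 0}

```text
t: 13.25
position: [0.5548, 0.0302, 0.0661]
ee_rot: [-0.127, 3.139, 0.0]
contact_force: [-0.9, 0.4, -0.8]
finger_gap: -0.001
grasp_force: 0.6
```

```bash
python3 st.py
```

```text
t 13.25 pos [554.8  30.2  66.1] yline deg 94.65 tilt 0.01 F [-0.93  0.38 -0.79] gap -0.001 gf 0.61 j [ 0.06  0.54 -0.2   1.92  0.16  0.7   1.41]
```

Contact is likely just beginning, so I'll sweep along the arc.

Request:
carry_out:
  steps:
    - {"tx": 0.5, "ty": -0.7, "tz": 0, "twist": 0, "jaw": 0}
    - {"tx": 0.5, "ty": -0.7, "tz": 0, "twist": 0, "jaw": 0}
    - {"tx": 0.5, "ty": -0.7, "tz": 0, "twist": 0, "jaw": 0}
    - {"tx": 0.4, "ty": -0.75, "tz": 0, "twist": 0, "jaw": 0}
    - {"tx": 0.4, "ty": -0.75, "tz": 0, "twist": 0, "jaw": 0}

```text
t: 13.88
position: [0.5774, -0.0059, 0.0657]
ee_rot: [0.128, -3.139, -0.0]
contact_force: [-0.6, 0.5, -0.2]
finger_gap: 0.002
grasp_force: 0.6
```

Request:
carry_out:
  steps:
    - {"tx": 0.4, "ty": -0.8, "tz": 0, "twist": 0, "jaw": 0}
    - {"tx": 0.3, "ty": -0.8, "tz": 0, "twist": 0, "jaw": 0}
    - {"tx": 0.25, "ty": -0.8, "tz": 0, "twist": 0, "jaw": 0}
    - {"tx": 0.2, "ty": -0.7, "tz": 0, "twist": 0, "jaw": 0}
    - {"tx": 0.2, "ty": -0.6, "tz": 0, "twist": 0, "jaw": 0}

```text
t: 14.5
position: [0.5909, -0.0429, 0.0658]
ee_rot: [-0.127, 3.139, 0.0]
contact_force: [-0.3, 0.9, -0.1]
finger_gap: 0.001
grasp_force: 0.6
```

```bash
python3 st.py
```

```text
t 14.50 pos [590.9 -42.9  65.8] yline deg 94.64 tilt 0.0 F [-0.3   0.92 -0.1 ] gap 0.001 gf 0.56 j [ 0.18  0.59 -0.2   1.82  0.16  0.74  1.55]
```

Request:
carry_out:
  steps:
    - {"tx": 0, "ty": -0.3, "tz": 0, "twist": 0, "jaw": 0}
    - {"tx": 0, "ty": -0.3, "tz": 0, "twist": 0, "jaw": 0}
    - {"tx": 0, "ty": -0.2, "tz": 0, "twist": 0, "jaw": 0}
    - {"tx": 0, "ty": 0, "tz": 0, "twist": 0, "jaw": 0}

```text
t: 15.0
position: [0.5912, -0.0447, 0.0659]
ee_rot: [-0.134, 3.138, 0.008]
contact_force: [0.9, 10.7, -1.3]
finger_gap: 0.002
grasp_force: 5.4
```

```bash
python3 st.py
```

```text
t 15.00 pos [591.2 -44.7  65.9] yline deg 94.9 tilt 0.31 F [ 0.88 10.69 -1.27] gap 0.002 gf 5.39 j [ 0.19  0.59 -0.2   1.82  0.16  0.74  1.56]
```

The gate is at its stop, with the reaction up to 10.7 N. I'll back off, lift, move clear and check.

Request:
carry_out:
  steps:
    - {"tx": 0, "ty": 1, "tz": 0, "twist": 0, "jaw": 0}
    - {"tx": 0, "ty": 3, "tz": 0, "twist": 0, "jaw": 0}
    - {"tx": 0, "ty": 3, "tz": 2, "twist": 0, "jaw": 0}
    - {"tx": 0, "ty": 3, "tz": 5, "twist": 0, "jaw": 0}
    - {"tx": 0, "ty": 3, "tz": 5, "twist": 0, "jaw": 0}

```text
t: 15.62
position: [0.5907, 0.0798, 0.187]
ee_rot: [0.127, -3.139, 0.002]
contact_force: [1.2, 0.4, 0.2]
finger_gap: -0.0
grasp_force: 0.0
```

Request:
carry_out:
  steps:
    - {"tx": -2, "ty": 5, "tz": 2, "twist": 0, "jaw": 0}
    - {"tx": -2, "ty": 5, "tz": 2, "twist": 0, "jaw": 0}
    - {"tx": -2, "ty": 5, "tz": 2, "twist": 0, "jaw": 0}
    - {"tx": -2, "ty": 5, "tz": 0, "twist": 0, "jaw": 0}
    - {"tx": 0, "ty": 0, "tz": 0, "twist": 0, "jaw": 0}

```text
t: 16.25
position: [0.5082, 0.2853, 0.2467]
ee_rot: [-0.141, 3.138, 0.004]
contact_force: [0.3, 0.9, -0.3]
finger_gap: 0.001
grasp_force: 0.0
```

```bash
python3 - <<'E'
from st import *
c=cam("top"); W=pts(c)*1000; cv2.imwrite("pics/top3.png",c["pixels"]); st()
Z=np.nan_to_num(W[...,2])
m=(Z>148)&(Z<168); m[:165]=0; m[260:]=0; m[:,:395]=0; m[:,490:]=0
print(cv2.minAreaRect(W[m][:,:2].astype(np.float32)))
dx,dy=W[...,0]-443.3,W[...,1]+73.9; a=np.radians(4.65)
X=dx*np.cos(a)+dy*np.sin(a); Y=dy*np.cos(a)-dx*np.sin(a)
m=(Z>70)&(Z<96)&(X>20)&(X<180)&(abs(Y)<40)
P=np.c_[X[m],Y[m]].astype(np.float32); l=cv2.fitLine(P,cv2.DIST_HUBER,0,.01,.01).ravel(); print(len(P),l,"gate rad",l[1]/l[0])
E
```

```text
t 16.30 pos [509.8 281.8 246.2] yline deg 94.92 tilt 0.05 F [ 0.87 -0.98 -0.1 ] gap 0.005 gf 0.0 j [-0.29  0.36 -0.33  1.72  0.13  1.08  1.  ]
((554.0791015625, -200.37014770507812), (40.04696273803711, 40.92231750488281), 4.97954797744751)
394 [9.9996138e-01 8.7868385e-03 1.0087987e+02 1.0627390e+00] gate rad 0.0087871775
```

View pics/top3.png

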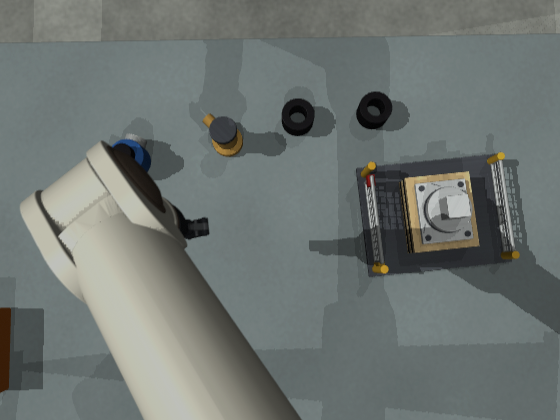

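The gate is shut, running from (371,175) to (378,265), and the housing stands square at about (445,212). The valve and both bushings have not moved. The regulator is partly hidden by the arm, which passed nowhere near it.

```bash
python3 -c "
from plant import manip
print(manip.hand_in())"
```

```text
the job is handed in; nothing more can be done
None
```

The housing stands released and square on the pile, within 1 mm of its middle, the gate is shut (about 0.01 rad), I saw no bystander moved (the arm partly hid the regulator in the last picture), and the job is handed in at about 16 s; no verdict was returned.

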